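Load the thread carousel and index it one click

ROBOT

A 6-joint arm with a two-finger parallel gripper is mounted at the origin on the work surface. World frame = base frame: x ahead of the robot, y to its left, z up, the work surface at z = 0. Lengths are in m, angles in rad, forces in N, time in s.
With the tool pointing down it reaches from about 0.25 to 0.725 m from the base axis. Payload 9.7 kg.
Tool frame: the origin (TCP) lies between the finger pads; the fingertips stand 8 mm ahead of it and the grasp point (between the pads) lies 11 mm behind it; z points along the fingers, y is the direction in which the jaws open and shut (so a half turn about z gives the same grasp; the last joint's range is limited). The gripper opens to 85 mm and grips with 20 to 120 N. Pads are 22 mm wide; open, the fingers measure 114 mm over their backs; the gripper's body (76 mm by 85 mm) begins 54 mm behind the grasp point. The pads swing forward as they close: fully open they stand 13 mm farther back than shut.
Start: joints at [-1.239, 0.087, 0.176, 1.66, 0, 1.571], TCP at [0.179, -0.52, 0.239] pointing down, gripper open.
Joint ranges: [-3.13, 3.13], [-0.85, 1.81], [-1.15, 1.24], [-2.2, 2.28], [-1.44, 1.52], [-3.14, 3.14]. Speed limits (rad/s): [2.22, 2.22, 2.57, 3.14, 3.14, 3.14].

INTERFACE

Orientations are given as a rotation vector (axis times angle).
In Python, from station import bot, cams gives the robot as it stands.
- The arm moves only by the tool move_arm, never from a script. Its argument "motion" is a list of rows, each a list of 4 numbers: the shift along the world's x, y, z in cm, then the turn about the world's z in degrees. A call has 1 to 5 rows; each row shifts and turns the commanded pose from where the row before left it; what a row does not reach is not made up. A row lasts 1/10 s, in which the tool goes at most 50 mm and 8.59 degrees, less where a joint would pass 70% of its speed; a pose out of reach is approached as far as the arm can. A call with a gripper value outside its range is refused whole. "jaw" is the finger opening in cm, from 0 to 8.54, set as the call begins (left out, the last holds). The fingers move at their own pace and stop on an object; "force" is the grip in N (left out, the last holds). Time passes only in rows, so rows that do not move let the fingers close. It gives the time, the measured TCP pose, the force and the opening at its end, in the units of the state.
- bot.read_state(): the state, without advancing time (a new reading comes with each control period).
- cams.read_camera(name): name is "scene" or "side" or "wrist"; returns (picture, depth): 400x640x3 uint8, blue, green, red; 400x640 float32, m along the optical axis (not along the pixel's ray), 0 where there is no reading.
- cams.camera_model(name): a dict with "fx", "fy", "cx", "cy" (pixels), "xyz" and "attitude" of the camera in the world; the wrist camera has in their place "mount" (4x4, takes a point from camera to tool coordinates, whose origin is the TCP and whose axes are the flange's). Camera axes: x right, y up, looking along -z (the intrinsics and any distortion apply to the point x, -y, -z); pixel columns grow to the right and rows downward; lengths in m; the calibration is good to about 2 mm. A picture is of the moment at which its call begins: read the wrist's pose just before it. camera_model takes no time and is no camera call.
- bot.hand_in(): hands the job in, once; it reports no verdict.
Trained networks look in the newest picture that a camera, given by its name, has taken for a name from the list of things; names that differ only in an ending like _2 or _b are one class to them, and where a whole thing is asked for, a point or a joint stands for the part that bears it (a point fixed in the world has none). Each returns a list of dicts, best first, with "conf" (0 to 1); they miss things now and then, are a little off and sometimes report something else, mostly with a low value. They report only what shows in the picture. A call takes as long as a camera call. They do not tell look-alikes from the thing itself.
- cams.cut_out(camera, label): "region" (400x640 bool, what is visible of it).
- cams.mark_of(camera, label): "centre" ([x, y, z] in m, in world coordinates, good to about 4 mm: a listed point, or the origin of a listed thing).
The state is a dict: "time_s": time; "qpos": joint angles; "dq": joint speeds; "joint_torque": joint torques, N m; "ee_pos": TCP position; "eef_rot": TCP orientation; "wrist_force": force on the tool from outside, world axes, zero at the start; "torque": the same for the moment, N m; "width": finger opening in m.
Only numpy, scipy, OpenCV 4.12 (cv2) and the standard library are available. Lean on these libraries where they do the work, as an engineer would, in place of code of your own. Each camera call takes 0.05 s, during which the arm holds its last target. There are 200 camera calls.

TASK

Put the orange thread spool into the empty pocket at the red pointer of the spool carousel: pressing it down gently, turn it until its slotted foot drops over the sprung drive dog in the pocket floor and it sits fully home, then let go. After that, turn the carousel clockwise (seen from above) by its black bar, just one click, so the next empty pocket stands at the pointer, and let go. Never press or force the spool hard, and leave everything else on the table where it is.

Things in the scene. Friction and masses are not known exactly. Their poses are not given: they have to be found in the camera images.
- orange_spool_mid (a point): Centre (half-way up, 40 mm above the underside) of the loose spool of orange thread, 80 mm tall, about 70 g, standing upright on the table. z is its axis. From below: grey foot and flange, 42 mm diameter at most, up to 12 mm; thread pack 34 mm diameter from 12 to 46 mm; bare white core tube 18 mm diameter from 46 to 80 mm.
- orange_spool_grip (a point): Point on the orange spool's axis where its white core tube (18 mm diameter) is best gripped from above, at any yaw: 68 mm above the underside, 12 mm below the top of the tube, 22 mm above the top of the thread pack, which the fingertips should clear.
- orange_spool_foot (a point): Centre of the orange spool's underside. It has two slots crossing at right angles along the spool's x and y axes, each 6.4 mm wide, 8 mm deep and open at the edge, so the foot fits over the dog at every quarter turn.
- load_pocket (a point): Centre of the floor of the pocket to be loaded, at the red pointer at the start; it moves with the turntable. z up; the turntable's axis lies 85 mm away along this frame's +x. The pocket is a black cup open at the top: bore 44.4 mm diameter for the lower 13 mm, then flaring to 52 mm at the rim, 19 mm above the floor. The spool is home when its underside is on this floor.
- dog_top (a point): Middle of the flat top (at rest, 6 mm above the pocket floor) of the dark drive dog, a bar 30 mm long, 4 mm wide, across the pocket's centre at an angle that is NOT measured (ignore this frame's yaw). Sprung: yields downwards from 2.7 N, is level with the floor at 5.4 N, springs back up. The dog does not turn: once it is in a slot the spool has about 0.08 rad of play either way, and turning on strains it.
- pocket_mouth (a point): Centre of the loading pocket's rim, 19 mm above its floor. A spool whose slots are not over the dog stands 6 mm proud when let go. Turn it under light pressure, in small steps, at most a quarter turn: when a slot comes over the dog, the dog springs up into it, the upward push on the spool falls away: stop turning, and the spool can go down to the floor and stays there.
- turn_bar (a point): Centre of the black grip bar on the turntable's axis, where the fingers should take it from above: bar 44 mm long along this frame's y, 14 mm thick along its x, its top 17 mm above this point and its underside 25 mm below it. The three spools already loaded stand with their axes 85 mm from it and their tops 9 mm above it.
- turntable (a joint): Angle of the turntable in rad, 0 at the start, growing clockwise seen from above. It has six clicks a turn (every 1.047 rad), which pull it to the nearest click when let go; the crest half-way between takes about 0.25 N m.
- carousel: The round cream base of the carousel, 250 mm diameter, 45 mm high, fixed to the table; origin at the centre of its underside; the red pointer stands out at its -x side, at the loading station.
- olive_spool_mid (a point): A bystander spool with olive thread, same shape as the orange one; centre, 40 mm above its underside.
- sand_spool_mid (a point): A bystander spool with sand-coloured thread, same shape; centre, 40 mm above its underside.
- shears: Bystander: black-handled shears lying flat, 215 mm long along x, 12 mm high; origin at the pivot, on the table.
- pattern_weight: Bystander: steel pattern weight, 64 mm diameter with a small knob, 34 mm high; origin at the centre of its underside.
- tape_case: Bystander: yellow tape-measure case 50 x 50 x 22 mm; origin at the centre of its underside.
- chalk_block: Bystander: blue block of marking chalk 50 x 35 x 12 mm; origin at the centre of its underside.
Things that resemble listed ones, but are neither listed nor needed, are in the scene too. Leave any yellow look-alike of the part that bears orange_spool_mid alone.

How it is judged:
By the outcome, as a careful person would: the job done as asked, in the order asked, and still so for the second after the job is handed in, with the robot touching nothing.
It also fails if it takes over 64 s, if anything falls off the work surface, if the arm or the gripper's body presses on something with over 40 N, if the wrist force passes 120 N, or if a joint passes its speed limit or range.

## Working session

There is one attempt and no reset: what is moved stays moved. The work goes in short steps, Python scripts to look and compute and a tool call to move; the robot and the scene stay as the last step left them, time stands still between calls to the robot, and variables do not carry over. Pictures are saved under pics/ and viewed, about 8 in all and at most 12, crops included, and the job is handed in when it is done.

Besides the shell and the picture viewer there is one more tool, called after "Emit:" as name(argument=value, ...) on one line, values as JSON. move_arm: Moves the arm, as the interface text tells. Its arguments: {"type":"object","properties":{"motion":{"type":"array","items":{"type":"array","items":{"type":"number"}}},"jaw":{"type":"number"},"force":{"type":"number"}},"required":["motion"]}

```bash
mkdir -p pics; ls
cat > h.py <<'E'
import numpy as np, cv2
from station import bot, cams
E
python3 - <<'E'
from h import *
for c in ("scene","side"):
    im,d=cams.read_camera(c); cv2.imwrite(f"pics/{c}0.png",im); m=cams.camera_model(c); print(c,m)
    for n in ["orange_spool_mid","orange_spool_grip","load_pocket","dog_top","pocket_mouth","turn_bar","carousel"]:
        print(n,[(np.round(r["centre"],4).tolist(),round(r["conf"],2)) for r in cams.mark_of(c,n)][:4])
s=bot.read_state();print(s)
E
```

```text
pics
scene {'fx': 495.2366068894989, 'fy': 495.2366068894989, 'cx': 322.1204237178974, 'cy': 193.7348768424498, 'xyz': array([1.10096884, 0.72611288, 1.14534567]), 'attitude': array([0.32828716, 0.86158549, 2.30467045])}
orange_spool_mid [([0.3726, 0.1942, 0.0343], 0.75), ([0.4616, 0.1631, 0.0381], 0.7), ([0.5352, 0.1477, 0.0417], 0.68), ([0.4647, -0.0859, 0.0833], 0.22)]
orange_spool_grip [([0.3692, 0.1913, 0.0659], 0.83), ([0.4537, 0.1622, 0.0686], 0.67), ([0.5399, 0.1463, 0.0701], 0.5), ([0.4271, 0.2923, 0.0396], 0.32)]
load_pocket [([0.4633, -0.0808, 0.0606], 0.65), ([0.5336, -0.1288, 0.1306], 0.63)]
dog_top [([0.4614, -0.0823, 0.0671], 0.62)]
pocket_mouth []
turn_bar [([0.5324, -0.1302, 0.1299], 0.72)]
carousel [([0.2695, -0.3446, -0.001], 0.72), ([0.5316, -0.1326, -0.0017], 0.57)]
side {'fx': 365.79446486836775, 'fy': 365.79446486836775, 'cx': 318.7957327948209, 'cy': 197.9663374057188, 'xyz': array([0.00551945, 0.53465762, 0.7630882 ]), 'attitude': array([ 0.41111018, -0.91161664, -2.15730089])}
orange_spool_mid [([0.5401, 0.1463, 0.0398], 0.86), ([0.3726, 0.1955, 0.0386], 0.6
[... 363 characters left out ...]
0.1621, 0.0663], 0.43)]
{'time_s': 0.8, 'qpos': array([-1.23901609e+00,  8.68983741e-02,  1.75927192e-01,  1.65977937e+00,
       -3.87453825e-05,  1.57082138e+00]), 'dq': array([ 1.32476723e-03, -4.77660700e-05, -2.74948607e-03,  1.94359896e-04,
        2.63819360e-03, -1.11260609e-03]), 'joint_torque': array([ 3.22939799e-03, -5.20051217e+01,  4.64840269e+01,  1.22550289e-03,
        6.92446292e-05,  1.21285177e-05]), 'ee_pos': array([ 0.17914441, -0.52002285,  0.23929903]), 'eef_rot': array([ 3.09841978e+00,  5.18724790e-01, -4.81516762e-05]), 'wrist_force': array([1.20616489, 0.09836576, 0.02402985]), 'torque': array([-0.01063487,  0.00357503,  0.02098813]), 'width': 0.08511993930144227}
```

View pics/scene0.png

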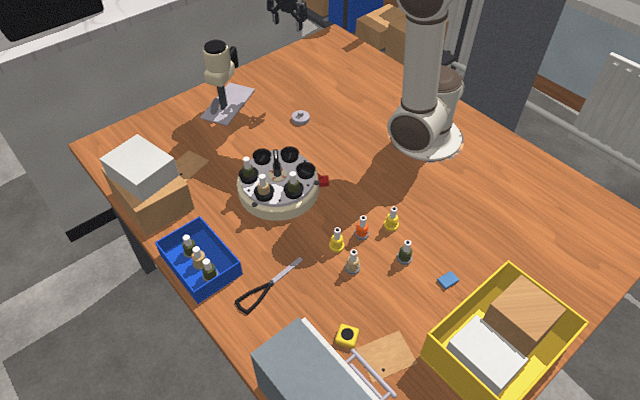

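View pics/side0.png

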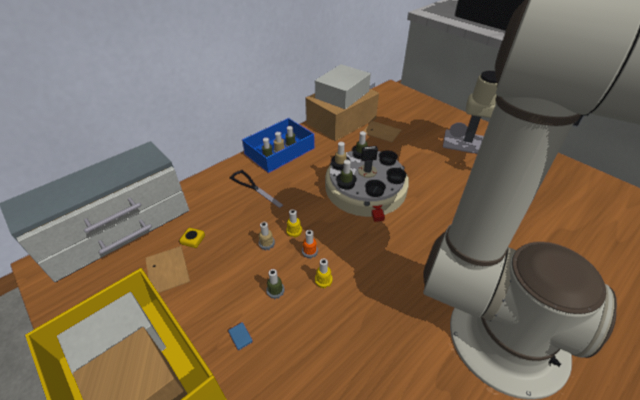

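The orange spool is the middle of the three similar ones: scene (362,228), side (309,242), about (0.46, 0.162). The yellow look-alikes stand at about (0.373,0.195) and (0.54,0.148). The red pointer is at scene (323,181), with the loading pocket next to it at (306,171).

```bash
cat >> h.py <<'E'
from scipy.spatial.transform import Rotation as R
def pose(c, s=None):
    m=cams.camera_model(c)
    if c=="wrist":
        s=s or bot.read_state()
        T=np.eye(4);T[:3,:3]=R.from_rotvec(s["eef_rot"]).as_matrix();T[:3,3]=s["ee_pos"]
        return m,T@np.array(m["mount"])
    T=np.eye(4);T[:3,:3]=R.from_rotvec(m["attitude"]).as_matrix();T[:3,3]=m["xyz"];return m,T
def unproj(m,T,u,v,d):   # depth d along axis
    p=np.stack([(u-m["cx"])/m["fx"]*d,-(v-m["cy"])/m["fy"]*d,-d*np.ones_like(d)],-1)
    return p@T[:3,:3].T+T[:3,3]
def at_z(m,T,u,v,z):
    r=T[:3,:3]@np.array([(u-m["cx"])/m["fx"],-(v-m["cy"])/m["fy"],-1]);return T[:3,3]+r*(z-T[2,3])/r[2]
def proj(m,T,P):
    q=(np.asarray(P)-T[:3,3])@T[:3,:3];return m["cx"]+m["fx"]*q[...,0]/-q[...,2],m["cy"]-m["fy"]*q[...,1]/-q[...,2]
def marks(c,*names):
    for n in names: print(c,n,[(np.round(r["centre"],4).tolist(),round(r["conf"],2)) for r in cams.mark_of(c,n)][:4])
E
python3 - <<'E'
from h import *
m=cams.camera_model("wrist");print({k:(np.round(v,3).tolist() if hasattr(v,'shape') else v) for k,v in m.items()})
for c in ("scene","side"):
    cams.read_camera(c); marks(c,"olive_spool_mid","sand_spool_mid")
E
```

```text
{'fx': 316.0335981745022, 'fy': 316.0335981745022, 'cx': 321.0871859289295, 'cy': 201.98471434687102, 'mount': [[-0.001, 0.963, 0.27, 0.069], [1.0, 0.001, -0.001, -0.001], [-0.001, 0.27, -0.963, -0.135], [0.0, 0.0, 0.0, 1.0]]}
scene olive_spool_mid [([0.4283, 0.2992, 0.0379], 0.61)]
scene sand_spool_mid [([0.5574, 0.2293, 0.0421], 0.56)]
side olive_spool_mid [([0.4241, 0.2953, 0.0352], 0.73)]
side sand_spool_mid [([0.557, 0.2294, 0.0448], 0.6), ([0.5266, -0.1301, 0.0017], 0.2)]
```

Emit:
move_arm(motion=[[2.7,4.1,0,-3.5],[2.7,4.1,0,-3.5],[2.7,4.1,0,-3.5],[2.7,4.1,0,-3.5],[2.7,4.1,0,-3.5]])

```text
time_s: 1.6
ee_pos: [0.3147, -0.3133, 0.2394]
eef_rot: [3.141, 0.037, 0.001]
wrist_force: [1.2, 0.9, -0.3]
width: 0.0856
```

Emit:
move_arm(motion=[[2.7,4.1,0,-3.5],[2.7,4.1,0,-3.5],[2.7,4.1,0,-3.5],[2.7,4.1,0,-3.5],[2.7,4.1,0,-3.5]], jaw=4.5)

```text
time_s: 2.1
ee_pos: [0.4473, -0.1173, 0.2396]
eef_rot: [-3.107, 0.409, -0.003]
wrist_force: [0.8, -0.5, 0.7]
width: 0.0448
```

Emit:
move_arm(motion=[[0,0,0,0],[0,0,0,0]])

```text
time_s: 2.3
ee_pos: [0.4466, -0.1193, 0.2392]
eef_rot: [-3.107, 0.414, -0.001]
wrist_force: [-0.4, -0.6, 0.0]
width: 0.0446
```

Run:
```python
from h import *
s=bot.read_state();im,d=cams.read_camera("wrist");m,T=pose("wrist",s)
print(s["time_s"],s["ee_pos"],s["eef_rot"],s["qpos"],s["wrist_force"],s["width"])
np.savez("w1.npz",im=im,d=d,T=T)
cv2.imwrite("pics/w1.png",im)
marks("wrist","load_pocket","dog_top","pocket_mouth","turn_bar","carousel")
for p in ([.462,-.0815,.061],[.531,-.131,.131]): print(proj(m,T,p))
```

```text
2.3 [ 0.44660579 -0.11927546  0.23915286] [-3.10679983e+00  4.13913920e-01 -7.28424461e-04] [-0.26537717 -0.12133464 -0.02967694  1.66296635  0.00733831  3.14111043] [-0.4077413  -0.56779995  0.01895759] 0.04457367096884993
wrist load_pocket [([0.4619, -0.0866, 0.0609], 0.94)]
wrist dog_top [([0.4569, -0.0836, 0.0659], 0.84), ([0.4629, -0.0846, 0.0825], 0.5)]
wrist pocket_mouth [([0.4635, -0.084, 0.081], 0.73), ([0.4603, 0.1604, 0.0014], 0.59), ([0.5343, -0.1246, 0.1326], 0.21)]
wrist turn_bar [([0.5352, -0.1297, 0.1313], 0.92), ([0.4607, -0.0844, 0.0583], 0.21)]
wrist carousel [([0.533, -0.131, 0.0003], 0.56)]
(np.float64(282.8717192636469), np.float64(178.86287575761446))
(np.float64(308.2053392858095), np.float64(90.56740978281063))
```

View pics/w1.png

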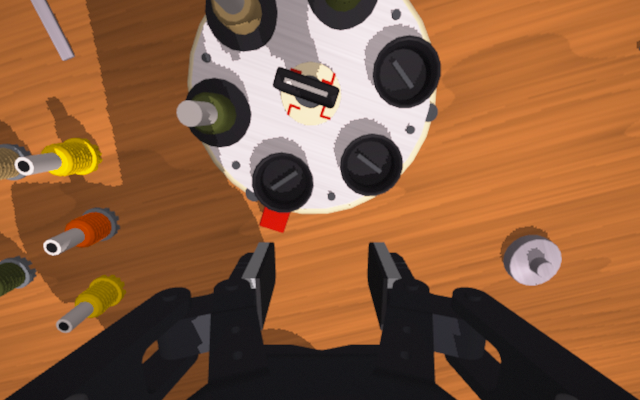

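Run:
```python
from h import *
z=np.load("w1.npz");im=z["im"];m=cams.camera_model("wrist");T=z["T"]
s=bot.read_state();
def rim(u0,v0,zz,r=40):
    g=cv2.cvtColor(im,cv2.COLOR_BGR2GRAY); k=(g<62).astype(np.uint8)
    n,l,st,c=cv2.connectedComponentsWithStats(k); i=l[v0,u0] or l[v0+8,u0+8]
    cs,_=cv2.findContours((l==i).astype(np.uint8),cv2.RETR_EXTERNAL,cv2.CHAIN_APPROX_NONE)
    h=cv2.convexHull(max(cs,key=cv2.contourArea))[:,0]; e=cv2.fitEllipse(h)
    P=np.array([at_z(m,T,a,b,zz)[:2] for a,b in h]); A=np.c_[2*P,np.ones(len(P))];x=np.linalg.lstsq(A,(P**2).sum(1),rcond=None)[0]
    print("rim",st[i],e,"world",x[:2],"r",np.sqrt(x[2]+x[0]**2+x[1]**2))
rim(270,165,.080); rim(358,150,.080); rim(393,60,.080)
from h import at_z
for a,b,zz in ((( 272,191),(298,171),.067),((357,152),(382,170),.067),((275,75),(338,100),.148)):
    p,q=at_z(m,T,*a,zz),at_z(m,T,*b,zz);print((p+q)/2,np.linalg.norm(q-p),np.degrees(np.arctan2(*(q-p)[1::-1])))
c=im[20:220,220:460];cv2.imwrite("pics/w1c.png",cv2.resize(c,None,fx=3.3,fy=3,interpolation=cv2.INTER_CUBIC)[:600,:800])
```

```text
rim [ 253  153   60   60 2679] ((281.8632507324219, 182.2451171875), (58.92506790161133, 60.402313232421875), 116.0492172241211) world [ 0.46148303 -0.08276477] r 0.028656300504314183
rim [ 341  134   61   61 2792] ((370.8984680175781, 164.44021606445312), (59.838462829589844, 61.972251892089844), 54.76377487182617) world [ 0.45600191 -0.16813134] r 0.028497213595602717
rim [ 373   36   67   71 3559] ((406.398193359375, 71.225341796875), (65.57994842529297, 72.0706787109375), 26.301912307739258) world [ 0.52694096 -0.21556033] r 0.028628626342702846
[ 0.46030456 -0.08383876  0.067     ] 0.033280649673051756 -67.73574556165325
[ 0.45778969 -0.1692088   0.067     ] 0.03052815193830055 -140.2159677887917
[ 0.53178243 -0.13105033  0.148     ] 0.045179804402940976 -125.82978930546331
```

View pics/w1c.png

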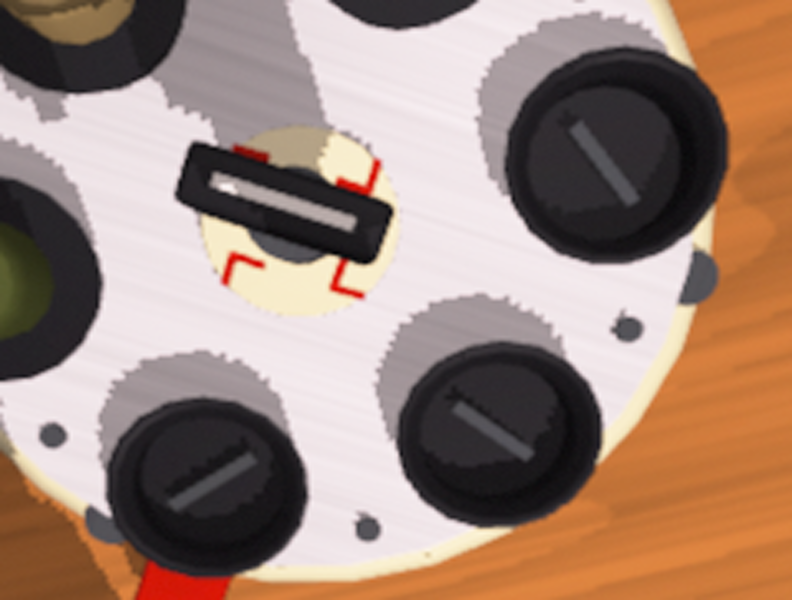

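The close-up shows the pointer pocket's dog at about 112° in world yaw, the bar at about 55°, and an axis of (0.532,-0.131). The pocket centre is (0.4615,-0.083), 85 mm from the axis as it should be. Next I move to the orange spool.

Emit:
move_arm(motion=[[0,1.9,0,8.3],[0.1,1.9,0,8.3],[0.1,1.9,0,8.3],[0.1,1.9,0,8.3],[0.1,1.9,0,8.3]])

```text
time_s: 3.1
ee_pos: [0.4503, -0.0248, 0.2394]
eef_rot: [-3.051, -0.719, 0.002]
wrist_force: [0.7, -0.6, 0.1]
width: 0.045
```

Emit:
move_arm(motion=[[0.1,1.9,0,8.3],[0.1,1.9,0,8.3],[0.1,1.9,0,8.3],[0.1,1.9,0,8.3],[0.1,1.9,0,8.3]])

```text
time_s: 3.6
ee_pos: [0.4554, 0.0702, 0.2394]
eef_rot: [-2.599, -1.754, 0.006]
wrist_force: [0.8, 0.5, -0.3]
width: 0.0452
```

Emit:
move_arm(motion=[[0.1,1.9,0,8.3],[0.1,1.9,0,8.3],[0.1,1.9,0,8.3],[0.1,1.9,0,8.3],[0,0,0,0]])

```text
time_s: 4.1
ee_pos: [0.4595, 0.147, 0.2391]
eef_rot: [-1.991, -2.423, 0.009]
wrist_force: [-0.6, -0.5, -0.6]
width: 0.0452
```

Run:
```python
from h import *
s=bot.read_state();im,d=cams.read_camera("wrist");m,T=pose("wrist",s)
print(s["time_s"],s["ee_pos"],s["eef_rot"],s["qpos"],s["wrist_force"])
np.savez("w2.npz",im=im,d=d,T=T)
cv2.imwrite("pics/w2.png",im)
marks("wrist","orange_spool_grip","orange_spool_mid","orange_spool_foot")
h=cv2.cvtColor(im,cv2.COLOR_BGR2HSV)
k=cv2.inRange(h,(3,170,150),(13,255,255))
P=unproj(m,T,*np.meshgrid(np.arange(640),np.arange(400)),d)
u,v=proj(m,T,[.459,.1625,.08]);u,v=int(u),int(v);print(u,v)
# tube top by depth
t=(abs(P[...,2]-.08)<.006)&(np.hypot(P[...,0]-.459,P[...,1]-.1625)<.03)&(d>0)
print("top px",t.sum(),np.median(P[t],0), (P[t].min(0)+P[t].max(0))/2,np.ptp(P[t],0))
```

```text
4.1 [0.45953462 0.14700413 0.23912268] [-1.99101775 -2.42348966  0.00914332] [ 3.08965701e-01 -6.66128673e-02  2.07758298e-02  1.66585453e+00
  1.12268363e-03  1.68444882e+00] [-0.56024065 -0.4543131  -0.58235745]
wrist orange_spool_grip [([0.3722, 0.1956, 0.0665], 0.86), ([0.4616, 0.162, 0.0592], 0.82), ([0.5393, 0.1446, 0.0663], 0.7)]
wrist orange_spool_mid [([0.3727, 0.1971, 0.0371], 0.84), ([0.4574, 0.1637, 0.0417], 0.83), ([0.538, 0.1501, 0.0387], 0.7)]
wrist orange_spool_foot [([0.3738, 0.1932, -0.0025], 0.9), ([0.5432, 0.1405, 0.0024], 0.79), ([0.4576, 0.1606, -0.0001], 0.73)]
324 172
top px 286 [0.45875911 0.16345123 0.08000305] [0.45889908 0.1630313  0.07850231] [0.01756216 0.01728509 0.00728643]
```

View pics/w2.png

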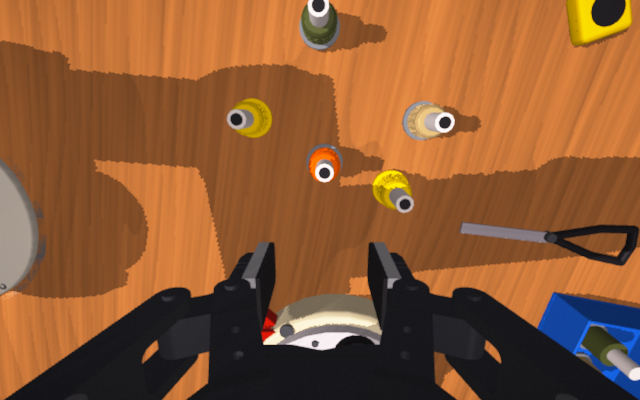

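The orange spool's tube top is at pixel (324,172), which is (0.459, 0.163, 0.080) by depth and agrees with the other views. I descend in two stages.

Emit:
move_arm(motion=[[0,0.8,-3.5,0],[0,0.8,-3.5,0],[0,0,-3.5,0],[0,0,-3.5,0],[0,0,0,0]])

```text
time_s: 4.8
ee_pos: [0.4571, 0.1605, 0.0951]
eef_rot: [-1.997, -2.414, 0.019]
wrist_force: [-0.1, -0.3, -0.1]
width: 0.0448
```

Emit:
move_arm(motion=[[0,0,-2,0],[0,0,-2.1,0],[0,0,0,0]])

```text
time_s: 5.1
ee_pos: [0.4589, 0.1614, 0.0579]
eef_rot: [-1.997, -2.417, 0.012]
wrist_force: [-0.2, 0.3, 0.4]
width: 0.0446
```

Emit:
move_arm(motion=[[0,0,0,0],[0,0,0,0],[0,0,0,0],[0,0,0,0],[0,0,0,0]], jaw=0.5, force=30)

```text
time_s: 5.6
ee_pos: [0.4604, 0.1624, 0.0601]
eef_rot: [-1.997, -2.421, 0.006]
wrist_force: [-0.9, 0.2, 6.3]
width: 0.0168
```

Emit:
move_arm(motion=[[0,0,0,0],[0,0,0.2,0],[0,0,0,0]])

```text
time_s: 5.9
ee_pos: [0.4597, 0.1622, 0.0609]
eef_rot: [-1.996, -2.42, 0.008]
wrist_force: [-0.3, -0.1, -0.9]
width: 0.0168
```

Emit:
move_arm(motion=[[0,0,2,0],[0,0,4,0],[0,0,5,0],[0,0,2.3,0],[0,0,0,0]])

```text
time_s: 6.4
ee_pos: [0.4608, 0.1626, 0.1971]
eef_rot: [-1.998, -2.422, 0.001]
wrist_force: [0.2, 0.5, -1.6]
width: 0.017
```

Run:
```python
from h import *
s=bot.read_state();im,d=cams.read_camera("side");m,T=pose("side",s)
print(s["time_s"],s["ee_pos"],s["eef_rot"],s["qpos"],s["wrist_force"],s["torque"],s["width"])
u,v=map(int,proj(m,T,s["ee_pos"]));print(u,v)
marks("side","orange_spool_mid","orange_spool_foot")
cv2.imwrite("pics/s2.png",cv2.resize(im[max(v-80,0):v+80,u-100:u+100],None,fx=3,fy=3))
```

```text
6.4 [0.46077214 0.16264397 0.19713783] [-1.99774598e+00 -2.42219302e+00  1.46580979e-03] [ 3.38705405e-01 -6.95402751e-02 -6.32698191e-02  1.57881931e+00
  1.09886216e-03  1.71802777e+00] [ 0.19727998  0.49355168 -1.64754439] [ 0.02747651 -0.002994    0.00954933] 0.017034151808630993
306 197
side orange_spool_mid [([0.371, 0.1943, 0.0387], 0.66), ([0.5398, 0.1466, 0.0407], 0.57), ([0.4651, 0.1593, 0.1796], 0.56)]
side orange_spool_foot [([0.461, 0.164, 0.1352], 0.87), ([0.3684, 0.1923, -0.0002], 0.8), ([0.5411, 0.1477, -0.0008], 0.59)]
```

View pics/s2.png

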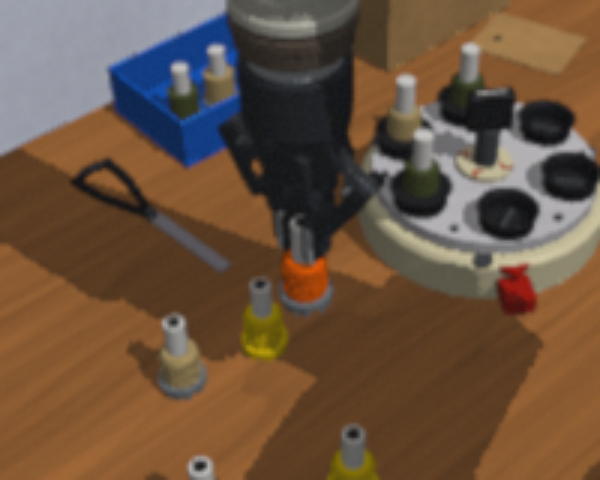

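The spool is held upright: in the crop it hangs at (305,280), clear of the yellow look-alike at (265,330). Next I carry it over the pocket.

Emit:
move_arm(motion=[[0,-4.9,0,0],[0,-4.9,0,0],[0,-4.9,0,0],[0,-4.9,0,0],[0,-4.9,0,0]])

```text
time_s: 7.05
ee_pos: [0.4584, -0.0846, 0.1915]
eef_rot: [-1.994, -2.419, 0.011]
wrist_force: [0.8, 0.3, -0.9]
width: 0.0171
```

Emit:
move_arm(motion=[[0,0,0,0],[0,0,-2,0],[0,0,-2,0],[0,0,0,0],[0,0,0,0]])

```text
time_s: 7.55
ee_pos: [0.4588, -0.0824, 0.1525]
eef_rot: [-1.994, -2.419, 0.011]
wrist_force: [-0.5, 0.4, -0.6]
width: 0.0171
```

Run:
```python
from h import *
s=bot.read_state();im,d=cams.read_camera("side");m,T=pose("side",s)
print(s["time_s"],s["ee_pos"],s["eef_rot"],s["qpos"],s["wrist_force"],s["torque"],s["width"])
u,v=map(int,proj(m,T,s["ee_pos"]));print(u,v)
marks("side","orange_spool_mid","orange_spool_foot","pocket_mouth")
im2,_=cams.read_camera("scene");marks("scene","orange_spool_mid","orange_spool_foot","pocket_mouth")
m2,T2=pose("scene");u2,v2=map(int,proj(m2,T2,s["ee_pos"]))
cv2.imwrite("pics/s3.png",np.hstack([cv2.resize(im[v-50:v+70,u-60:u+60],(400,400)),cv2.resize(im2[v2-40:v2+60,u2-50:u2+50],(400,400))]))
```

```text
7.55 [ 0.45883708 -0.08243349  0.15254103] [-1.99417317 -2.41874767  0.0108911 ] [-0.17613674 -0.11916678 -0.19498185  1.50428095 -0.00273374  1.20283941] [-0.52098007  0.37648416 -0.63789292] [ 0.01922383  0.01323098 -0.02106103] 0.017123549657140528
378 166
side orange_spool_mid [([0.5368, 0.148, 0.0427], 0.78), ([0.4585, -0.0848, 0.1322], 0.73), ([0.5301, -0.135, 0.1374], 0.67), ([0.3695, 0.1972, 0.0401], 0.63)]
side orange_spool_foot [([0.369, 0.1903, 0.0007], 0.74), ([0.4584, -0.0806, 0.0917], 0.65), ([0.5437, 0.1479, -0.0014], 0.54)]
side pocket_mouth [([0.4608, -0.0825, 0.0809], 0.87)]
scene orange_spool_mid [([0.3713, 0.1935, 0.0366], 0.75), ([0.464, -0.0819, 0.1294], 0.6), ([0.5373, 0.1463, 0.0364], 0.52)]
scene orange_spool_foot [([0.5388, 0.1453, -0.0011], 0.7), ([0.3726, 0.1945, 0.0016], 0.66), ([0.4569, -0.0842, 0.095], 0.54)]
scene pocket_mouth [([0.4618, -0.0838, 0.0819], 0.61)]
```

View pics/s3.png

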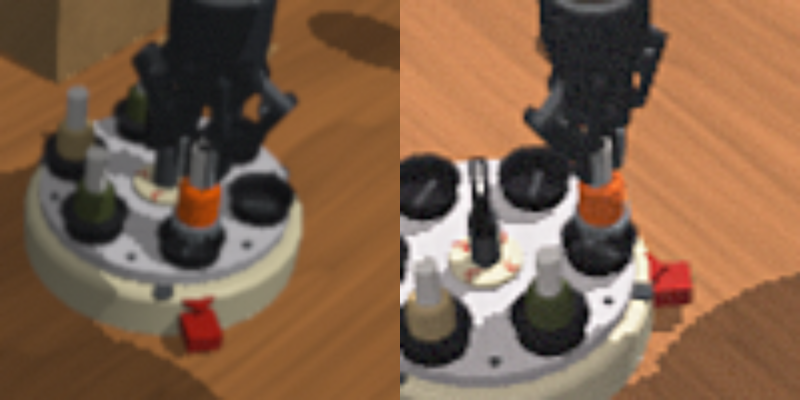

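The spool is directly above the pocket in both crops. The TCP reads 2-3 mm short in x, so I correct that and lower it slowly into the cup.

Emit:
move_arm(motion=[[0.2,0,0,0],[0,0,-0.7,0],[0,0,-0.7,0],[0,0,-0.3,0],[0,0,0,0]])

```text
time_s: 8.45
ee_pos: [0.461, -0.0828, 0.1354]
eef_rot: [-1.995, -2.419, 0.01]
wrist_force: [-0.9, 0.1, -1.2]
width: 0.0168
```

Emit:
move_arm(motion=[[0,0,-0.3,0],[0,0,0,0],[0,0,0,0]])

```text
time_s: 8.75
ee_pos: [0.4615, -0.0829, 0.1333]
eef_rot: [-1.996, -2.42, 0.009]
wrist_force: [0.1, -0.4, -0.3]
width: 0.0171
```

Emit:
move_arm(motion=[[0,0,-0.2,0],[0,0,0,0],[0,0,-0.2,0],[0,0,0,0]])

```text
time_s: 9.15
ee_pos: [0.4614, -0.0828, 0.129]
eef_rot: [-1.996, -2.42, 0.009]
wrist_force: [-0.1, -0.0, -0.7]
width: 0.0175
```

Emit:
move_arm(motion=[[0,0,-0.1,0],[0,0,0,0],[0,0,0,0]])

```text
time_s: 9.45
ee_pos: [0.4615, -0.0829, 0.1283]
eef_rot: [-1.996, -2.42, 0.009]
wrist_force: [-0.1, 0.1, -1.0]
width: 0.017
```

Emit:
move_arm(motion=[[0,0,-0.1,0],[0,0,0,0],[0,0,0,0]])

```text
time_s: 9.75
ee_pos: [0.4616, -0.0829, 0.1275]
eef_rot: [-1.996, -2.42, 0.009]
wrist_force: [-0.7, 0.8, 1.7]
width: 0.017
```

Emit:
move_arm(motion=[[0,0,-0.1,0],[0,0,0,0],[0,0,0,0]])

```text
time_s: 10.05
ee_pos: [0.4615, -0.0828, 0.1264]
eef_rot: [-1.996, -2.42, 0.009]
wrist_force: [0.3, -0.0, 2.3]
width: 0.0172
```

Emit:
move_arm(motion=[[0,0,-0.05,0],[0,0,0,0],[0,0,0,0]])

```text
time_s: 10.35
ee_pos: [0.4615, -0.0828, 0.1258]
eef_rot: [-1.996, -2.42, 0.009]
wrist_force: [-0.1, 0.2, 2.4]
width: 0.0165
```

Contact came at TCP z of about 0.1275, with the dog now pressed gently at about 3 N. I turn in small steps and watch the force.

Emit:
move_arm(motion=[[0,0,0,2],[0,0,0,2],[0,0,0,0]])

```text
time_s: 10.65
ee_pos: [0.4615, -0.0829, 0.1258]
eef_rot: [-1.91, -2.489, 0.01]
wrist_force: [0.2, -1.2, 2.2]
width: 0.017
```

Emit:
move_arm(motion=[[0,0,0,2],[0,0,0,2],[0,0,0,0]])

```text
time_s: 10.95
ee_pos: [0.4615, -0.0829, 0.1258]
eef_rot: [-1.823, -2.553, 0.01]
wrist_force: [0.1, -0.0, 2.0]
width: 0.0171
```

Emit:
move_arm(motion=[[0,0,0,2],[0,0,0,2],[0,0,0,0]])

```text
time_s: 11.25
ee_pos: [0.4615, -0.0829, 0.1258]
eef_rot: [-1.734, -2.615, 0.01]
wrist_force: [-0.6, 0.1, 2.3]
width: 0.0174
```

Emit:
move_arm(motion=[[0,0,0,2],[0,0,0,2],[0,0,0,0]])

```text
time_s: 11.55
ee_pos: [0.4615, -0.0829, 0.1258]
eef_rot: [-1.642, -2.674, 0.01]
wrist_force: [-0.3, 0.5, 2.0]
width: 0.0168
```

Emit:
move_arm(motion=[[0,0,0,2],[0,0,0,2],[0,0,0,0]])

```text
time_s: 11.85
ee_pos: [0.4615, -0.0828, 0.1258]
eef_rot: [-1.548, -2.729, 0.01]
wrist_force: [0.2, 0.4, 2.6]
width: 0.0169
```

Emit:
move_arm(motion=[[0,0,0,2],[0,0,0,2],[0,0,0,0]])

```text
time_s: 12.15
ee_pos: [0.4614, -0.0828, 0.1258]
eef_rot: [-1.452, -2.782, 0.011]
wrist_force: [1.0, 0.1, 2.9]
width: 0.0169
```

Emit:
move_arm(motion=[[0,0,0,2],[0,0,0,2],[0,0,0,0]])

```text
time_s: 12.45
ee_pos: [0.4614, -0.0828, 0.1257]
eef_rot: [-1.354, -2.831, 0.011]
wrist_force: [-0.5, 0.4, 2.2]
width: 0.0168
```

Emit:
move_arm(motion=[[0,0,0,2],[0,0,0,2],[0,0,0,0]])

```text
time_s: 12.75
ee_pos: [0.4613, -0.0828, 0.1257]
eef_rot: [-1.255, -2.876, 0.011]
wrist_force: [-0.5, -0.3, 1.3]
width: 0.0171
```

Emit:
move_arm(motion=[[0,0,0,0]])

```text
time_s: 12.85
ee_pos: [0.4614, -0.0828, 0.1257]
eef_rot: [-1.256, -2.876, 0.011]
wrist_force: [-0.7, 0.1, 2.7]
width: 0.0165
```

Emit:
move_arm(motion=[[0,0,0,2],[0,0,0,0]])

```text
time_s: 13.05
ee_pos: [0.4615, -0.0829, 0.1257]
eef_rot: [-1.204, -2.899, 0.011]
wrist_force: [0.3, -0.1, -0.8]
width: 0.017
```

The force dropped from +2.7 to -0.8 N after 34° of turn, so the dog has sprung into a slot. I add 2° for centring, then lower gently.

Emit:
move_arm(motion=[[0,0,0,2],[0,0,0,0]])

```text
time_s: 13.25
ee_pos: [0.4614, -0.0828, 0.1254]
eef_rot: [-1.153, -2.919, 0.011]
wrist_force: [0.8, -0.1, -1.2]
width: 0.0172
```

Emit:
move_arm(motion=[[0,0,-0.2,0],[0,0,0,0]])

```text
time_s: 13.45
ee_pos: [0.4613, -0.0828, 0.1233]
eef_rot: [-1.153, -2.919, 0.011]
wrist_force: [0.0, 0.2, -1.8]
width: 0.0172
```

Emit:
move_arm(motion=[[0,0,-0.1,0],[0,0,0,0],[0,0,0,0]])

```text
time_s: 13.75
ee_pos: [0.4615, -0.0829, 0.1228]
eef_rot: [-1.152, -2.92, 0.011]
wrist_force: [-0.1, 0.6, -1.5]
width: 0.0168
```

Emit:
move_arm(motion=[[0,0,-0.05,0],[0,0,0,0],[0,0,0,0]])

```text
time_s: 14.05
ee_pos: [0.4615, -0.0828, 0.1223]
eef_rot: [-1.151, -2.92, 0.011]
wrist_force: [0.9, 0.3, -0.2]
width: 0.0171
```

Emit:
move_arm(motion=[[0,0,-0.05,0],[0,0,0,0],[0,0,0,0]])

```text
time_s: 14.35
ee_pos: [0.4616, -0.0829, 0.1222]
eef_rot: [-1.151, -2.921, 0.011]
wrist_force: [-0.8, -0.2, 3.6]
width: 0.0169
```

The spool has reached the floor, about 5 mm below first contact on the dog. I release and rise.

Emit:
move_arm(motion=[[0,0,0,0],[0,0,0,0],[0,0,0,0]], jaw=4.2)

```text
time_s: 14.65
ee_pos: [0.4613, -0.0828, 0.1215]
eef_rot: [-1.151, -2.92, 0.011]
wrist_force: [0.3, 0.7, 0.4]
width: 0.0423
```

Emit:
move_arm(motion=[[0,0,1,0],[0,0,3,0],[0,0,4,0],[0,0,2,0],[0,0,0,0]])

```text
time_s: 15.15
ee_pos: [0.4626, -0.0831, 0.2256]
eef_rot: [1.151, 2.92, -0.01]
wrist_force: [-0.5, -0.9, -0.6]
width: 0.0427
```

Run:
```python
from h import *
s=bot.read_state();im,d=cams.read_camera("wrist");m,T=pose("wrist",s)
print(s["time_s"],s["ee_pos"],s["eef_rot"],s["qpos"],s["wrist_force"],s["width"])
np.savez("w3.npz",im=im,d=d,T=T);cv2.imwrite("pics/w3.png",im)
P=unproj(m,T,*np.meshgrid(np.arange(640),np.arange(400)),d)
for nm,x,y in (("new",.4615,-.083),("loaded",.538,-.046)):
    t=(P[...,2]>.125)&(P[...,2]<.16)&(np.hypot(P[...,0]-x,P[...,1]-y)<.02)&(d>0)
    if t.sum(): print(nm,t.sum(),np.percentile(P[t][:,2],[50,80,95]),P[t].mean(0))
marks("wrist","turn_bar","orange_spool_mid","orange_spool_foot")
for c in("side","scene"):cams.read_camera(c);marks(c,"turn_bar","orange_spool_mid")
```

```text
15.15 [ 0.46257046 -0.08306561  0.22559012] [ 1.15133419  2.92037039 -0.00958763] [-0.17386382 -0.1095862  -0.04539725  1.63380986 -0.00647511  0.57719878] [-0.53311037 -0.90710788 -0.64930063] 0.042659050495180505
new 560 [0.14202168 0.14270613 0.1431301 ] [ 0.45973755 -0.08146963  0.1402955 ]
loaded 658 [0.14166273 0.14236512 0.14295304] [ 0.53533836 -0.04494845  0.13892599]
wrist turn_bar [([0.5356, -0.1291, 0.1321], 0.75), ([0.2732, -0.3464, -0.0003], 0.35)]
wrist orange_spool_mid [([0.5367, 0.1495, 0.0383], 0.81), ([0.4571, -0.0809, 0.1046], 0.63)]
wrist orange_spool_foot [([0.4614, -0.0839, 0.0618], 0.75), ([0.5451, 0.1407, 0.0049], 0.59)]
side turn_bar [([0.5295, -0.1319, 0.1343], 0.77)]
side orange_spool_mid [([0.3724, 0.1975, 0.0398], 0.91), ([0.7529, 0.1244, -0.0036], 0.64), ([0.5439, 0.1469, 0.0399], 0.63), ([0.4617, -0.0814, 0.1005], 0.6)]
scene turn_bar [([0.5339, -0.1305, 0.1296], 0.7), ([0.464, -0.0817, 0.0642], 0.37)]
scene orange_spool_mid [([0.4649, -0.0841, 0.0998], 0.8), ([0.5388, 0.1465, 0.0398], 0.8), ([0.3697, 0.1924, 0.037], 0.68)]
```

View pics/w3.png

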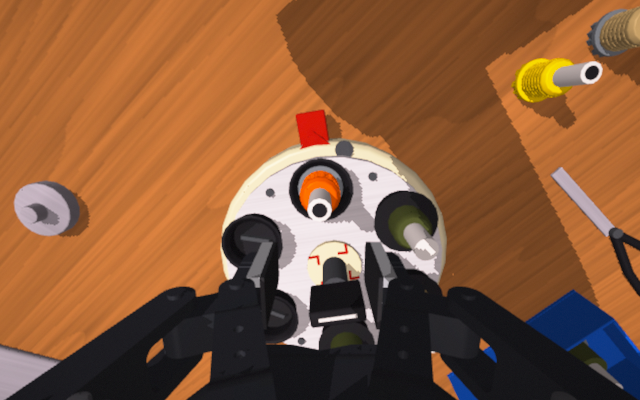

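The new spool's tube top is at z=0.142, the same as its loaded neighbour at 0.1417, so it is fully home. In the picture the orange spool is in the pocket by the pointer at (320,190). Next is the bar: jaws across it at 146° yaw, so a turn of +99°.

Emit:
move_arm(motion=[[0.7,-0.5,0,8.25],[0.7,-0.5,0,8.25],[0.7,-0.5,0,8.25],[0.7,-0.5,0,8.25],[0.7,-0.5,0,8.25]])

```text
time_s: 16.15
ee_pos: [0.4967, -0.108, 0.2216]
eef_rot: [-0.04, -3.141, 0.012]
wrist_force: [-0.8, -0.1, -0.2]
width: 0.0419
```

Emit:
move_arm(motion=[[0.7,-0.5,0,8.25],[0.7,-0.5,0,8.25],[0.7,-0.5,0,8.25],[0.7,-0.4,0,8.25],[0.7,-0.4,0,8.25]])

```text
time_s: 16.65
ee_pos: [0.5317, -0.131, 0.2215]
eef_rot: [-1.069, 2.952, -0.011]
wrist_force: [-0.0, 0.2, 0.7]
width: 0.0419
```

Emit:
move_arm(motion=[[0,0,0,8.25],[0,0,0,8.25],[0,0,-2,0],[0,0,-2,0],[0,0,0,0]])

```text
time_s: 17.15
ee_pos: [0.5303, -0.1306, 0.179]
eef_rot: [-1.474, 2.774, -0.006]
wrist_force: [-0.3, 0.3, -0.1]
width: 0.042
```

Run:
```python
from h import *
s=bot.read_state();im,d=cams.read_camera("wrist");m,T=pose("wrist",s)
print(s["time_s"],s["ee_pos"],s["eef_rot"],s["qpos"],s["wrist_force"],s["width"])
a=np.arctan2(s["eef_rot"][1],s["eef_rot"][0]);print("jaw",np.degrees(2*a)-90)
cv2.imwrite("pics/w4.png",im)
P=unproj(m,T,*np.meshgrid(np.arange(640),np.arange(400)),d)
t=(abs(P[...,2]-.148)<.005)&(np.hypot(P[...,0]-.532,P[...,1]+.131)<.035)&(d>0)
Q=P[t];print(t.sum(),np.median(Q[:,2]))
(c,sz,an)=cv2.minAreaRect((Q[:,:2]*1e3).astype(np.float32));print(c,sz,an)
```

```text
17.15 [ 0.53032556 -0.13057282  0.17901715] [-1.47395218  2.77394683 -0.00598349] [-0.24009021  0.06038083  0.03126229  1.53887397 -0.00260395 -1.21692647] [-0.25966777  0.31810558 -0.10491578] 0.042010911059536096
jaw 145.9683856087124
1856 0.14997475543627628
(531.8522338867188, -130.799072265625) (44.1667366027832, 13.864713668823242) 56.295318603515625
```

View pics/w4.png

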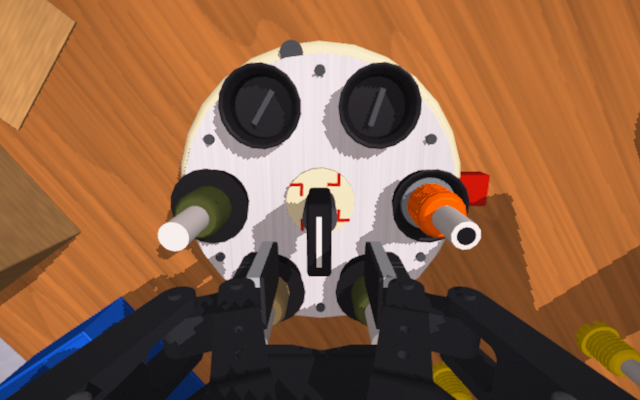

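The bar is at (0.532,-0.131), 44x14 mm, 56° yaw, and the jaws stand square across it. I descend and grip.

Emit:
move_arm(motion=[[0.1,0,-2,0],[0,0,-2,0],[0,0,-1.5,0],[0,0,-0.5,0],[0,0,0,0]])

```text
time_s: 17.7
ee_pos: [0.5323, -0.1308, 0.1218]
eef_rot: [-1.473, 2.772, -0.01]
wrist_force: [-0.1, 0.5, 0.9]
width: 0.042
```

Emit:
move_arm(motion=[[0,0,0,0],[0,0,0,0],[0,0,0,0],[0,0,0,0],[0,0,0,0]], jaw=0.5, force=50)

```text
time_s: 18.2
ee_pos: [0.5323, -0.1306, 0.1231]
eef_rot: [-1.472, 2.77, -0.01]
wrist_force: [-3.5, 2.9, 6.8]
width: 0.0137
```

Emit:
move_arm(motion=[[0,0,0,-6],[0,0,0,-6],[0,0,0,-6],[0,0,0,-6],[0,0,0,-6]])

```text
time_s: 18.7
ee_pos: [0.5325, -0.1308, 0.123]
eef_rot: [-0.699, 3.06, -0.012]
wrist_force: [-3.2, -0.7, 4.9]
width: 0.0133
```

Emit:
move_arm(motion=[[0,0,0,-6],[0,0,0,-6],[0,0,0,-6],[0,0,0,-6],[0,0,0,-6]])

```text
time_s: 19.2
ee_pos: [0.5325, -0.1312, 0.1231]
eef_rot: [0.118, 3.139, -0.013]
wrist_force: [-3.8, -0.8, 5.3]
width: 0.0134
```

Emit:
move_arm(motion=[[0,0,0,0],[0,0,0,0],[0,0,0,0]])

```text
time_s: 19.5
ee_pos: [0.5325, -0.1312, 0.123]
eef_rot: [0.11, 3.139, -0.013]
wrist_force: [-3.7, -1.8, 5.1]
width: 0.0133
```

Run:
```python
from h import *
s=bot.read_state();print(s["time_s"],s["ee_pos"],s["wrist_force"],s["torque"],s["qpos"],s["width"])
a=np.arctan2(s["eef_rot"][1],s["eef_rot"][0]);print("jaw",np.degrees(2*a)-90)
```

```text
19.5 [ 0.53250734 -0.13115986  0.12304466] [-3.71951683 -1.77559625  5.09948238] [0.25619578 0.74309417 0.01871058] [-0.2375717   0.06797901 -0.06844834  1.43201227 -0.00777585 -0.16727039] 0.013349727608032007
jaw 85.97150665088088
```

Turned 60° with only small residual torque. I release, rise and check.

Emit:
move_arm(motion=[[0,0,0,0],[0,0,0,0],[0,0,0,0],[0,0,0,0]], jaw=4.2)

```text
time_s: 19.9
ee_pos: [0.5326, -0.1308, 0.1218]
eef_rot: [-0.11, -3.14, 0.012]
wrist_force: [0.1, -1.1, -0.6]
width: 0.0419
```

Emit:
move_arm(motion=[[0,0,1,0],[0,0,3,0],[0,0,4,0],[0,0,4,0],[0,0,0,0]])

```text
time_s: 20.4
ee_pos: [0.5339, -0.1312, 0.2484]
eef_rot: [0.11, 3.131, -0.015]
wrist_force: [0.1, 0.9, -0.6]
width: 0.0421
```

Emit:
move_arm(motion=[[-2,-4,2,0],[-2,-4,2,0],[0,0,0,0]])

```text
time_s: 20.7
ee_pos: [0.4911, -0.2143, 0.285]
eef_rot: [0.116, 3.136, -0.016]
wrist_force: [1.0, 0.9, 0.2]
width: 0.0418
```

Run:
```python
from h import *
s=bot.read_state();print(s["time_s"],s["ee_pos"],s["wrist_force"])
im,d=cams.read_camera("side");m,T=pose("side");marks("side","orange_spool_mid","orange_spool_foot","load_pocket","turn_bar","olive_spool_mid","sand_spool_mid")
im2,d2=cams.read_camera("scene");m2,T2=pose("scene");marks("scene","orange_spool_mid","load_pocket")
u,v=map(int,proj(m,T,[.532,-.131,.1]));a,b=map(int,proj(m2,T2,[.532,-.131,.1]))
cv2.imwrite("pics/e1.png",np.hstack([cv2.resize(im[v-60:v+60,u-60:u+60],(400,400)),cv2.resize(im2[b-60:b+60,a-60:a+60],(400,400))]))
ax=np.array([.532,-.131]);th=np.radians(146-60);p=ax+.085*np.array([np.cos(th),np.sin(th)]);print("expect",p)
for M,TT,D in((m,T,d),(m2,T2,d2)):
    P=unproj(M,TT,*np.meshgrid(np.arange(640),np.arange(400)),D)
    t=(P[...,2]>.145)&(P[...,2]<.155)&(np.hypot(P[...,0]-.532,P[...,1]+.131)<.03)
    Q=P[t]
    if len(Q)>9: print(cv2.minAreaRect((Q[:,:2]*1e3).astype(np.float32)))
    t=(P[...,2]>.12)&(P[...,2]<.16)&(np.hypot(P[...,0]-p[0],P[...,1]-p[1])<.02);print(t.sum(),np.percentile(P[t][:,2],[50,95]),P[t].mean(0))
```

```text
20.7 [ 0.49113296 -0.21434677  0.28498674] [1.017014   0.88612299 0.2072741 ]
side orange_spool_mid [([0.54, 0.1458, 0.0396], 0.77), ([0.3702, 0.1994, 0.0372], 0.59), ([0.5387, -0.0468, 0.1028], 0.47), ([0.7031, 0.3664, -0.0014], 0.34)]
side orange_spool_foot [([0.3674, 0.1927, 0.0009], 0.93), ([0.5391, -0.0446, 0.0613], 0.66), ([0.5418, 0.1468, -0.0015], 0.51)]
side load_pocket [([0.5311, -0.0426, 0.0598], 0.94)]
side turn_bar [([0.5306, -0.1326, 0.1336], 0.93), ([0.537, -0.0484, 0.1041], 0.3)]
side olive_spool_mid [([0.4253, 0.2969, 0.0371], 0.79)]
side sand_spool_mid [([0.5515, 0.2296, 0.0425], 0.65)]
scene orange_spool_mid [([0.5349, 0.1486, 0.0417], 0.78), ([0.3714, 0.1923, 0.037], 0.61), ([0.5403, -0.0464, 0.0977], 0.52), ([0.5334, -0.1305, 0.1292], 0.32)]
scene load_pocket [([0.5409, -0.0453, 0.0625], 0.87)]
expect [ 0.5379293  -0.04620706]
((531.1206665039062, -127.20856475830078), (15.48928165435791, 42.65554428100586), 89.38642120361328)
61 [0.13757516 0.14483119] [ 0.53491874 -0.04048402  0.13582162]
((533.810302734375, -127.04059600830078), (19.801876068115234, 45.0241813659668), 79.89737701416016)
58 [0.13705305 0.14603023] [ 0.54046695 -0.04137696  0.13607618]
```

View pics/e1.png

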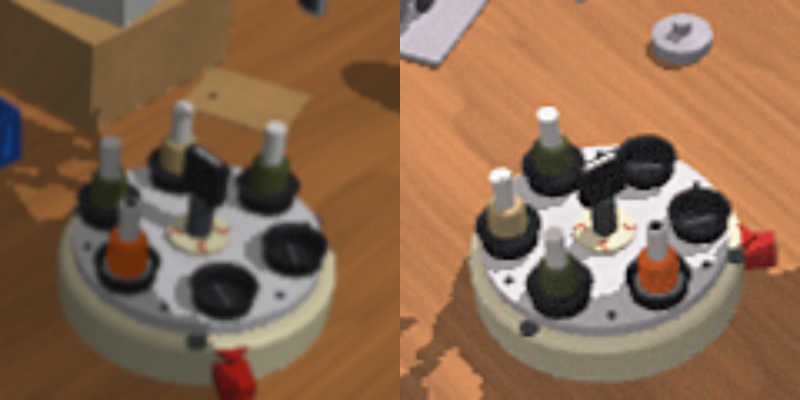

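In both views the orange spool is seated one place on from the pointer, and the next empty pocket stands at the pointer. The arm is clear, so I hand in.

```bash
python3 -c "
from h import *
print(bot.hand_in())"
```

```text
the job is handed in; nothing more can be done
None
```

The orange spool is seated in the pocket that was at the red pointer. The carousel is turned one click clockwise, so the next empty pocket is now at the pointer. I handed in with the gripper open and clear, about 21 s in.

**Seating:** I gripped the spool by its core tube and pressed it on the dog at about 3 N by my estimate. After about 34° of turning, the push fell from about 2.5 N to below zero. It then went down to the floor, where the force peaked at 3.6 N, and I let go. I measured its top at 0.142 m, level with the loaded neighbour.

**Carousel:** I gripped the bar, turned it 60° clockwise and let go. Networks in both cameras put the spool within a few mm of the expected (0.538, -0.046), with its centre at z ≈ 0.10. The bar reads roughly 90° from the side camera but 80° from the scene camera, because the depth points there are sparse.

**Bystanders:** The last look found the olive and sand spools and both yellow look-alikes within measuring error of where they started. I did not re-measure the shears, pattern weight, tape case or chalk block, but the arm did not go near them.

**Other readings:** Vertical force reached about 6 to 7 N for a moment while the fingers closed on the spool and again on the bar. That was gripper contact, well below the limits.

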